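# Hold the film bin open and let its lid down softly

### The arm

A 6-joint arm with a two-finger parallel gripper is mounted at the origin on the work surface. World frame = base frame: x ahead of the robot, y to its left, z up, the work surface at z = 0. Lengths are in m, angles in rad, forces in N, time in s.
With the tool pointing down it reaches from about 0.225 to 0.875 m from the base axis. Payload 3.4 kg.
Tool frame: the origin (TCP) lies at the very end of the fingers, on their centre line; the grasp point (between the pads) lies 19 mm behind it (grip_depth is the distance from the TCP to the grasp point, in m); x points along the fingers, z is the direction in which the jaws open and shut, and the axes are right-handed (so a half turn about x gives the same grasp; the last joint's range is limited). The gripper opens to 85 mm and grips with 20 to 120 N. Pads are 22 mm wide; open, the fingers measure 114 mm over their backs; the gripper's body (76 mm by 85 mm) begins 54 mm behind the grasp point. The pads swing forward as they close: fully open they stand 13 mm farther back than shut.
Start: joints at [-0.121, 0.276, 1.505, -0, 1.361, -0.121], TCP at [0.575, -0, 0.231] pointing down, gripper open.
Joint ranges: [-2.89, 2.89], [-0.75, 2.08], [0.22, 2.7], [-1.18, 4.32], [0.11, 2.71], [-2.7, 2.7]. Speed limits (rad/s): [2.57, 2.57, 3.14, 3.14, 3.14, 3.14].

### API

Orientations are given as a unit quaternion [w, x, y, z].
In Python, from rig import get_state, get_image, sign_off, grip_depth gives the robot as it stands. The module is installed in compiled form; this text tells all that it offers.
- The arm moves only by the tool arm_command, never from a script. Its argument "series" is a list of rows, each an object with "dp": the shift along the tool's x, y, z scaled (see below), a list of three; "angular": the turn, a rotation vector about the tool's x, y, z scaled (see below), a list of three; "gripper": the finger opening in mm, from 0 to 85.4. A call has exactly 8 rows; each row shifts and turns the pose as measured when the row begins, along the tool's axes as they then stand; what a row does not reach is not made up. The controller multiplies each number of a shift by 0.12 m and each number of a turn by 90 degrees. A row lasts 1/8 s, in which the tool goes at most 62.5 mm and 10.7 degrees, less where a joint would pass 70% of its speed; a pose out of reach is approached as far as the arm can. A call with a number of a shift or a turn outside -1 to 1 is refused whole. A call with a gripper value outside its range is refused whole. The fingers move at their own pace and stop on an object; "grip_force" is the grip in N (left out, the last holds). Time passes only in rows, so rows that do not move let the fingers close, or fill a call up. It gives the time, the measured TCP pose, the force and the opening at its end, in the units of the state.
- get_state(): the state, without advancing time (a new reading comes with each control period).
- get_image(name): name is "scene" or "side" or "wrist"; returns a dict with "image" (480x640x3 uint8, blue, green, red), "depth" (480x640 float32, m along the optical axis (not along the pixel's ray), 0 where there is no reading), "mtx" (3x3 intrinsics, pixels), "view" (4x4, takes a point from world to camera coordinates); the wrist camera has in their place "mount" (4x4, takes a point from camera to tool coordinates, whose origin is the TCP and whose axes are the tool frame's). Camera axes: x right, y up, looking along -z (the intrinsics and any distortion apply to the point x, -y, -z); pixel columns grow to the right and rows downward; lengths in m; the calibration is good to about 2 mm. A picture is of the moment at which its call begins: read the wrist's pose just before it.
- sign_off(): hands the job in, once; it reports no verdict.
The state is a dict: "clock": time; "qpos": joint angles; "qd": joint speeds; "effort": joint torques, N m; "position": TCP position; "ee_rot": TCP orientation; "contact_force": force on the tool from outside, world axes, zero at the start; "moment": the same for the moment, N m; "width": finger opening in m.
Only numpy, scipy, OpenCV 4.12 (cv2) and the standard library are available. Lean on these libraries where they do the work, as an engineer would, in place of code of your own. Each camera call takes 0.05 s, during which the arm holds its last target. There are 200 camera calls.

### The job

A colleague with both hands full of packing film needs the blue-lidded pedal bin held open: press its pedal down until the lid stands all the way open, keep it open for three seconds, then ease the pedal up so that the lid settles shut without slamming. Work the bin by its pedal alone, never touching the lid, keep the grey-lidded bin shut, and leave the things on the bench where they are.

Things in the scene. Friction and masses are not known exactly. Their poses are not given: they have to be found in the camera images.
- film_bin: the bin to open: white round bench-top pedal bin, 170 mm across, 268 mm tall with its blue lid shut, fixed to the bench. Origin: centre of its underside. Its own -x axis points to its front, where the pedal sticks out; lid hinged at its rear; z up. Its wall rises straight up 39 mm behind the tread's middle: lean the gripper back from the bin, 15 to 30 degrees, fingertips down and towards it
- film_tread (a point): middle of the top of the blue-lidded bin's pedal tread (moves with it), 125 mm in front of the bin's axis. Steel plate with black ribs, 36 mm long (front to rear), 50 mm wide, 5 mm thick. Lid shut: this point is 41 mm above the bench, sloping up 10 degrees to the front edge; at its stop about 14 mm, sloping 6 degrees the other way, nothing under it. It moves almost straight down, 26 mm in all
- film_pedal (a joint): pedal angle in rad: 0 at rest (lid shut), about 0.29 at its stop (lid all the way open). The level axle lies 90 mm behind the middle of the tread, across the bin. No spring: the lid's weight pushes the pedal up again with 1 to 11 N at the tread (least when open), so it follows the fingertips up
- film_lid_angle (a joint): opening angle of the blue lid in rad: 0 shut, about 1.25 (72 degrees) all the way open. Linked to the pedal both ways: it is 4.3 times the pedal angle, so 1 mm of tread travel is about 0.048 rad of lid. Let go, the lid falls and slams; a tread rising at 15 mm/s sets it down softly (0.7 rad/s)
- film_lid: the blue lid itself: a low dome 175 mm across and 22 mm high, hinged at the bin's rear; the front swings up and back to about 415 mm above the bench. Origin: centre of its underside, 246 mm above the bench when shut; hinge axle 88 mm behind it. Not to be touched
- general_bin: a second pedal bin of the same make, size and axes, white with a grey lid, also fixed. Not to be opened
- general_lid_angle (a joint): opening angle of the grey lid in rad, 0 shut
- tape_roll: roll of clear packing tape standing on its flat face, 100 mm outside, 76 mm inside, 48 mm high, in front of and between the bins. Origin: centre of its underside. Leave alone
- safety_knife: orange and black safety knife lying flat, about 147 mm long, 24 mm wide, 21 mm high, between the bins. Origin: near its middle, on the bench. Leave alone
- carton: small taped cardboard box, 110 x 90 x 70 mm, to the robot's right of the bins. Origin: centre of its underside. Leave alone
- pick_bin: black open picking bin with brass fittings fixed inside, 150 x 100 x 75 mm, to the robot's left of the bins. Origin: centre of its underside. Leave alone

How it is judged:
On the way:
1. the blue lid stands all the way open (beyond 1.1 rad, 63 degrees) for 2.5 s on end (value of joint film_lid_angle above 1.1 rad), for 2.5 s.
At the end, for the whole second after the job is handed in: after having stood open beyond 1.1 rad for 2.5 s, the blue lid is shut (within 0.03 rad) and still, the grey lid is shut, and the tape roll, knife, carton and picking bin stand within 25 mm of where they were (value of joint each of film_lid_angle, general_lid_angle below 0.03 rad and velocity of joint film_lid_angle between -0.05 and 0.05 rad/s and distance of each of tape_roll, safety_knife, carton, pick_bin from where it was at the start of the episode below 0.025 m and angle between each of tape_roll, carton's own z axis and vertical below 0.2 rad); the robot touches nothing.
It fails at once if the blue lid slams: it closes faster than 2 rad/s (0.35 m/s at its front edge) within the last 0.4 rad (value of joint film_lid_angle below 0.4 rad and velocity of joint film_lid_angle below -2 rad/s).
It fails at once if the robot touches the blue lid (contact force between any of the arm, the fingers and film_lid above 0.5 N).
It fails at once if the grey-lidded bin is opened (value of joint general_lid_angle above 0.1 rad).
It fails at once if a bystander is lifted or shoved more than 30 mm (distance of any of tape_roll, safety_knife, carton, pick_bin from where it was at the start of the episode above 0.03 m).
It also fails if it takes over 51 s, if anything falls off the work surface, if the arm or the gripper's body presses on something with over 40 N, if the wrist force passes 120 N, or if a joint passes its speed limit or range.

## Working session

There is one attempt and no reset: what is moved stays moved. The work goes in short steps, Python scripts to look and compute and a tool call to move; the robot and the scene stay as the last step left them, time stands still between calls to the robot, and variables do not carry over. Pictures are saved under pics/ and viewed, about 8 in all and at most 12, crops included, and the job is handed in when it is done.

Besides the shell and the picture viewer there is one more tool, called after "Emit:" as name(argument=value, ...), one argument or row to a line, values as JSON. arm_command: Moves the arm, as the interface text tells. Its arguments: {"type":"object","properties":{"series":{"type":"array","items":{"type":"object","properties":{"dp":{"type":"array","items":{"type":"number"}},"angular":{"type":"array","items":{"type":"number"}},"gripper":{"type":"number"}}}},"grip_force":{"type":"number"}},"required":["series"]}

```bash
mkdir -p pics
cat > h.py <<'E'
import numpy as np,cv2
from rig import *
def pts(d,cam2w=None):
    K=d["mtx"];z=d["depth"];v,u=np.mgrid[0:480,0:640]
    x=(u-K[0,2])/K[0,0]*z;y=(v-K[1,2])/K[1,1]*z
    P=np.stack([x,-y,-z,np.ones_like(z)],-1)
    T=np.linalg.inv(d["view"]) if cam2w is None else cam2w
    W=(P@T.T)[...,:3];W[z<=0]=np.nan
    return W
E
python3 - <<'E'
from h import *
s=get_state();print(s)
for n in("scene","side"):
    d=get_image(n);cv2.imwrite(f"pics/{n}0.png",d["image"]);np.savez(f"{n}0.npz",**d)
    W=pts(d);hsv=cv2.cvtColor(d["image"],cv2.COLOR_BGR2HSV)
    m=(hsv[...,0]>95)&(hsv[...,0]<130)&(hsv[...,1]>110)&(W[...,2]>.2)
    w=W[m];print(n,m.sum(),np.nanmedian(w,0),np.nanpercentile(w,2,axis=0),np.nanpercentile(w,98,axis=0))
E
```

```text
{'clock': 0.0, 'qpos': array([-1.20998790e-01,  2.76589836e-01,  1.50614440e+00, -5.13960114e-06,
        1.36066996e+00, -1.21028717e-01]), 'qd': array([-0.00020634, -0.00042349,  0.00156569,  0.0003696 , -0.00072799,
        0.0009072 ]), 'effort': array([ 6.20495921e-04, -4.16768074e+01, -2.45808578e+01, -1.52056768e-04,
        1.11346930e-02,  1.69860516e-05]), 'position': array([5.74475725e-01, 5.72093159e-05, 2.30438148e-01]), 'ee_rot': array([7.06470482e-01, 6.45924601e-05, 7.07742500e-01, 8.65152873e-05]), 'contact_force': array([-0.0361551 , -0.17629014,  0.27738804]), 'moment': array([ 0.02976477,  0.06205667, -0.03560057]), 'width': 0.08544734040004848}
scene 1863 [0.67632406 0.17240356 0.26409944] [ 0.18923723 -0.02499702  0.24523522] [0.7266303  0.2661847  0.74028561]
side 2099 [0.70753047 0.23439749 0.25888974] [0.64291196 0.11158983 0.2023173 ] [1.64566694 0.54811468 0.26994609]
```

View pics/scene0.png

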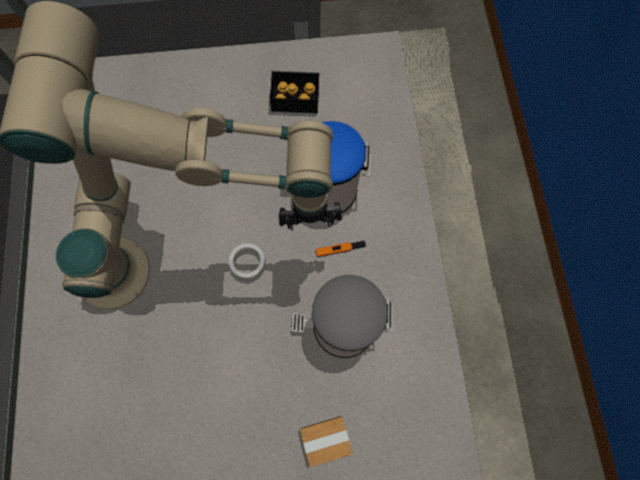

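View pics/side0.png

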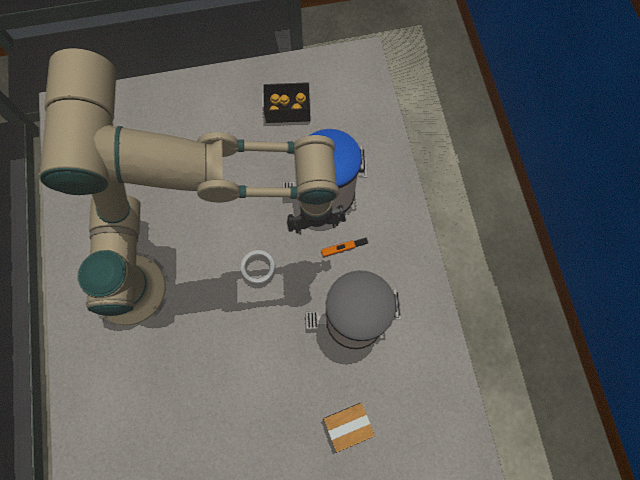

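Both bins are seen from above. The blue lid is at about (345,150) and is partly hidden by the wrist. I'm pulling the hand back and shutting the gripper to clear the view.

Emit:
arm_command(
  series=[
    {"dp": [0, 0.1, -0.2], "angular": [0, 0, 0], "gripper": 0},
    {"dp": [0, 0.2, -0.35], "angular": [0, 0, 0], "gripper": 0},
    {"dp": [0, 0.2, -0.35], "angular": [0, 0, 0], "gripper": 0},
    {"dp": [0, 0.2, -0.35], "angular": [0, 0, 0], "gripper": 0},
    {"dp": [0, 0.2, -0.3], "angular": [0, 0, 0], "gripper": 0},
    {"dp": [0, 0.1, -0.1], "angular": [0, 0, 0], "gripper": 0},
    {"dp": [0, 0, 0], "angular": [0, 0, 0], "gripper": 0},
    {"dp": [0, 0, 0], "angular": [0, 0, 0], "gripper": 0},
  ],
)

```text
clock: 1.1
position: [0.3717, 0.1222, 0.2278]
ee_rot: [0.705, 0.001, 0.709, -0.001]
contact_force: [0.6, 0.3, 0.3]
width: -0.0003
```

Run:
```python
from h import *
s=get_state();print(s["position"],s["width"])
crops=[]
for n in("scene","side"):
    d=get_image(n);np.savez(f"{n}1.npz",**d)
    W=pts(d);hsv=cv2.cvtColor(d["image"],cv2.COLOR_BGR2HSV)
    m=((hsv[...,0]>95)&(hsv[...,0]<130)&(hsv[...,1]>110)&(W[...,2]>.235)&(W[...,2]<.28)&(np.abs(W[...,0]-.7)<.2)).astype(np.uint8)
    m=cv2.morphologyEx(m,cv2.MORPH_OPEN,np.ones((3,3)))
    w=W[m>0];print(n,m.sum(),(np.nanpercentile(w,1,axis=0)+np.nanpercentile(w,99,axis=0))/2,np.nanpercentile(w,99,axis=0)-np.nanpercentile(w,1,axis=0))
    r=(W[...,2]>.025)&(W[...,2]<.06)&(W[...,0]>.5)&(W[...,0]<.63)&(W[...,1]>.08)&(W[...,1]<.3)
    print("low",r.sum(),np.nanmedian(W[r],0),np.c_[W[r].min(0),W[r].max(0)].tolist() if r.any() else 0)
    i=d["image"];c=i[110:230,240:400];crops.append(cv2.resize(c,None,fx=4,fy=4,interpolation=cv2.INTER_CUBIC)[:, :400] if 0 else cv2.resize(c,(400,300),interpolation=cv2.INTER_CUBIC))
    crops.append(cv2.resize(i,(400,300)))
cv2.imwrite("pics/c1.png",np.vstack([np.hstack(crops[:2]),np.hstack(crops[2:])]))
```

```text
[0.37174584 0.12224352 0.22782267] -0.0002509156320312974
scene 3340 [0.64608311 0.1881785  0.2575972 ] [0.16039888 0.16063664 0.02739121]
low 373 [0.54076667 0.20149265 0.04041321] [[0.5017615360675779, 0.6297692012231473], [0.1123112944231967, 0.2405255385213157], [0.02506607774513947, 0.05943722814070718]]
side 2913 [0.64568038 0.18628978 0.25962041] [0.16187365 0.16090101 0.02402616]
low 322 [0.54030364 0.19842191 0.04045047] [[0.503658125537967, 0.6296799654951069], [0.10733117283890359, 0.2358404053983082], [0.0251662849365637, 0.05944765785402373]]
```

View pics/c1.png

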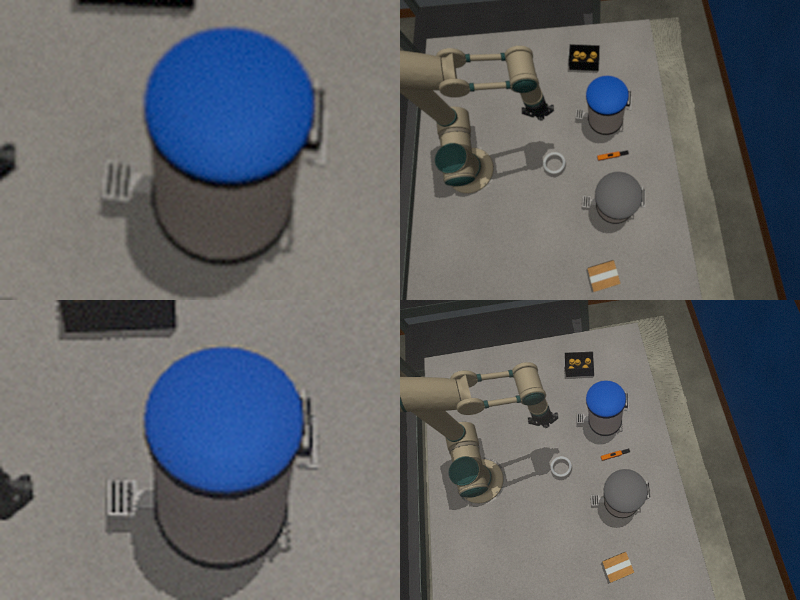

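The pedal is in clear view with nothing in the way: scene about (287,182), side about (289,190). Next I'll isolate it and get its centre and the bin's yaw.

Run:
```python
from h import *
C=np.array([.646,.187])
for n,(u0,v0) in(("scene",(287,182)),("side",(289,190))):
    d=dict(np.load(f"{n}1.npz"));W=pts(d)
    m=np.zeros((480,640),bool);m[v0-18:v0+19,u0-18:u0+19]=1
    D=np.hypot(W[...,0]-C[0],W[...,1]-C[1])
    m&=(W[...,2]>.03)&(W[...,2]<.055)&(D>.102)&(D<.15)
    w=W[m];xy=w[:,:2]
    q=cv2.minAreaRect((xy*1000).astype(np.float32));c=np.array(q[0])/1000
    print(n,m.sum(),"med",np.median(w,0),"rect",q,"yaw of +x",np.degrees(np.arctan2(*(C-c)[::-1])),"dist",np.linalg.norm(C-c))
    v,u=np.where(m);print("px",u.min(),u.max(),v.min(),v.max())
    A=np.c_[xy-c,np.ones(len(w))];print("plane",np.linalg.lstsq(A,w[:,2],rcond=None)[0])
    # intersect rays at z=.041 for pixel bbox centre
    rim=W[(W[...,2]>.243)&(W[...,2]<.252)&(np.hypot(W[...,0]-C[0],W[...,1]-C[1])<.1)]
    (cx,cy),r=cv2.minEnclosingCircle((rim[:,:2]*1000).astype(np.float32));print("rim",cx,cy,r)
```

```text
scene 206 med [0.52441455 0.21378638 0.04096854] rect ((526.0040893554688, 214.1547088623047), (50.90090560913086, 41.8110466003418), 80.121337890625) yaw of +x -12.75109303979832 dist 0.12303006455662319
px 280 295 174 190
plane [-0.20593878  0.01671328  0.04050621]
rim 651.16259765625 191.025390625 93.07259368896484
side 174 med [0.52393904 0.20974356 0.04067482] rect ((525.4872436523438, 209.4744415283203), (50.069915771484375, 37.87461471557617), 81.26844787597656) yaw of +x -10.563749765948796 dist 0.12259047664692167
px 283 295 182 196
plane [-0.19874032  0.02506743  0.04060256]
rim 650.35107421875 189.0189208984375 93.09815216064453
```

```bash
cat >> h.py <<'E'
from scipy.spatial.transform import Rotation as Ro
YAW=-10.;T0=np.array([.525,.212,.041])
ax=np.array([np.cos(np.radians(YAW)),np.sin(np.radians(YAW)),0])
def goalR(t): return Ro.from_euler('z',YAW,degrees=True)*Ro.from_euler('y',90-t,degrees=True)
def plan(P,t,n):
    s=get_state();p=s["position"];q=s["ee_rot"];R=Ro.from_quat([*q[1:],q[0]]);G=goalR(t)
    rv=(R.inv()*G).as_rotvec();D=(P-p)/n
    print("ang/row",np.round(rv/n/(np.pi/2),3),"deg",np.degrees(np.linalg.norm(rv))/n,"step",D,"F",s["contact_force"])
    for k in range(n):
        print(np.round((R*Ro.from_rotvec(rv*k/n)).inv().apply(D)/.12,3).tolist())
E
python3 -c "
from h import *
plan(T0+ax*.003+[0,0,.05],25,6)"
```

```text
ang/row [ 0.018 -0.047 -0.004] deg 4.521097253187164 step [ 0.0260322   0.01489186 -0.02278811] F [-0.20800877  0.06953795  0.15927065]
[0.189, 0.125, 0.218]
[0.203, 0.132, 0.2]
[0.216, 0.138, 0.18]
[0.228, 0.145, 0.16]
[0.238, 0.15, 0.139]
[0.247, 0.155, 0.117]
```

Emit:
arm_command(
  series=[
    {"dp": [0.19, 0.125, 0.22], "angular": [0.018, -0.047, -0.004], "gripper": 0},
    {"dp": [0.2, 0.13, 0.2], "angular": [0.018, -0.047, -0.004], "gripper": 0},
    {"dp": [0.215, 0.14, 0.18], "angular": [0.018, -0.047, -0.004], "gripper": 0},
    {"dp": [0.23, 0.145, 0.16], "angular": [0.018, -0.047, -0.004], "gripper": 0},
    {"dp": [0.24, 0.15, 0.14], "angular": [0.018, -0.047, -0.004], "gripper": 0},
    {"dp": [0.24, 0.15, 0.1], "angular": [0.018, -0.047, -0.004], "gripper": 0},
    {"dp": [0, 0, 0], "angular": [0, 0, 0], "gripper": 0},
    {"dp": [0, 0, 0], "angular": [0, 0, 0], "gripper": 0},
  ],
)

```text
clock: 2.2
position: [0.5423, 0.2088, 0.0878]
ee_rot: [0.844, 0.05, 0.527, -0.079]
contact_force: [-0.8, -0.3, 0.1]
width: 0.0002
```

Run:
```python
from h import *
plan(T0+ax*.003+[0,0,.02],25,2)
s=get_state();q=s["ee_rot"];R=Ro.from_quat([*q[1:],q[0]]);print(s["position"],R.as_matrix().round(3))
d=get_image("wrist");M=np.eye(4);M[:3,:3]=R.as_matrix();M[:3,3]=s["position"]
W=pts(d,M@d["mount"])
r=(W[...,2]>.03)&(W[...,2]<.055)&(np.hypot(*(W[...,:2]-T0[:2]).transpose(2,0,1))<.035)
print(r.sum(),np.median(W[r],0));print(cv2.minAreaRect((W[r][:,:2]*1000).astype(np.float32)))
a=d["image"];b=get_image("scene")["image"]
b=cv2.resize(b[110:230,240:400],(400,300),interpolation=cv2.INTER_CUBIC)
cv2.imwrite("pics/w2.png",np.hstack([cv2.resize(a,(400,300)),b]))
```

```text
ang/row [-0.004  0.006  0.002] deg 0.637177131215043 step [-0.00716084  0.0013314  -0.01337786] F [-0.83769519 -0.30512161  0.07265806]
[0.074, -0.0, -0.103]
[0.074, 0.0, -0.103]
[0.5422761  0.20881625 0.08775571] [[ 0.431  0.186  0.883]
 [-0.082  0.982 -0.167]
 [-0.899 -0.     0.439]]
7553 [0.52667423 0.21408966 0.04049283]
((533.5159912109375, 211.921142578125), (50.39152145385742, 53.15912628173828), 79.98848724365234)
```

View pics/w2.png

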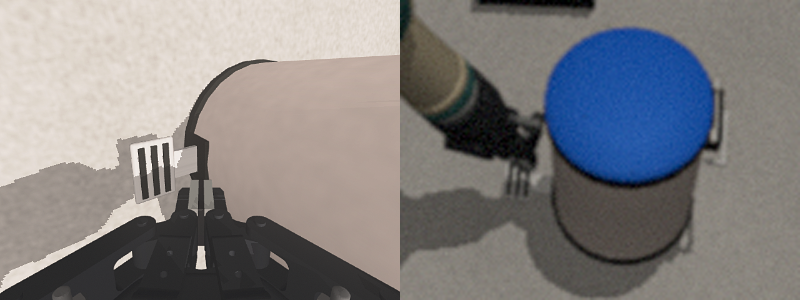

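The wrist view shows the tread at (152,170), lying a little in front of the fingertips. Its measured centre of (0.527,0.214) agrees with the first fix. I'm backing off about 15 mm and coming down to just above it.

Emit:
arm_command(
  series=[
    {"dp": [0.0, 0.0, -0.075], "angular": [0, 0, 0], "gripper": 0},
    {"dp": [0.075, 0.0, -0.075], "angular": [-0.004, 0.006, 0.002], "gripper": 0},
    {"dp": [0.075, 0, -0.04], "angular": [-0.004, 0.006, 0.002], "gripper": 0},
    {"dp": [0.04, 0, 0.0], "angular": [0, 0, 0], "gripper": 0},
    {"dp": [0.02, 0, 0], "angular": [0, 0, 0], "gripper": 0},
    {"dp": [0, 0, 0], "angular": [0, 0, 0], "gripper": 0},
    {"dp": [0, 0, 0], "angular": [0, 0, 0], "gripper": 0},
    {"dp": [0, 0, 0], "angular": [0, 0, 0], "gripper": 0},
  ],
)

```text
clock: 3.3
position: [0.533, 0.2097, 0.0559]
ee_rot: [0.841, 0.048, 0.534, -0.073]
contact_force: [-0.4, -1.2, 0.7]
width: 0.0001
```

```bash
sed -i 's/T0=np.array.*/T0=np.array([.526,.213,.041])/' h.py; python3 -c "
from h import *
s=get_state();d=s['position']-T0;print(s['position'],'along',d@ax,'lat',d[:2]@[-ax[1],ax[0]])
plan(T0+ax*.003+[0,0,.01],25,3)"
```

```text
[0.53302263 0.20974354 0.05588285] along 0.007481422017207468 lat -0.0019875225899199534
ang/row [-0.     0.    -0.001] deg 0.06705944148278618 step [-0.00135607  0.00091184 -0.00162762] F [-0.44359935 -1.15503517  0.66046185]
[0.007, 0.005, -0.017]
[0.007, 0.005, -0.017]
[0.007, 0.006, -0.017]
```

Emit:
arm_command(
  series=[
    {"dp": [0.007, 0.006, -0.017], "angular": [0, 0, 0], "gripper": 0},
    {"dp": [0.007, 0.006, -0.017], "angular": [0, 0, 0], "gripper": 0},
    {"dp": [0.007, 0.006, -0.017], "angular": [0, 0, 0], "gripper": 0},
    {"dp": [0.019, 0, -0.009], "angular": [0, 0, 0], "gripper": 0},
    {"dp": [0.019, 0, -0.009], "angular": [0, 0, 0], "gripper": 0},
    {"dp": [0.019, 0, -0.009], "angular": [0, 0, 0], "gripper": 0},
    {"dp": [0.019, 0, -0.009], "angular": [0, 0, 0], "gripper": 0},
    {"dp": [0, 0, 0], "angular": [0, 0, 0], "gripper": 0},
  ],
)

```text
clock: 4.3
position: [0.529, 0.2132, 0.0419]
ee_rot: [0.841, 0.048, 0.533, -0.073]
contact_force: [-5.7, -0.1, 10.2]
width: 0.0001
```

```bash
python3 -c "
from h import *
s=get_state();d=s['position']-T0;print(s['position'],'along',d@ax,'lat',d[:2]@[-ax[1],ax[0]],s['contact_force'])
d=get_image('side');W=pts(d);hsv=cv2.cvtColor(d['image'],cv2.COLOR_BGR2HSV)
m=(hsv[...,0]>95)&(hsv[...,0]<130)&(hsv[...,1]>110)&(np.abs(W[...,0]-.65)<.13)&(np.abs(W[...,1]-.187)<.12)
print('lid max z',np.nanpercentile(W[m][:,2],[1,50,99]))"
```

```text
[0.528966   0.21324383 0.04194113] along 0.002878594695534991 lat 0.0007551678751790915 [-5.69895091 -0.07253373 10.20664063]
lid max z [0.24975572 0.26854718 0.27766499]
```

Contact is made (10 N upward) and the lid is just starting to lift. I'll keep pressing.

Emit:
arm_command(
  series=[
    {"dp": [0.019, 0, -0.009], "angular": [0, 0, 0], "gripper": 0},
    {"dp": [0.019, 0, -0.009], "angular": [0, 0, 0], "gripper": 0},
    {"dp": [0.019, 0, -0.009], "angular": [0, 0, 0], "gripper": 0},
    {"dp": [0.019, 0, -0.009], "angular": [0, 0, 0], "gripper": 0},
    {"dp": [0.019, 0, -0.009], "angular": [0, 0, 0], "gripper": 0},
    {"dp": [0.019, 0, -0.009], "angular": [0, 0, 0], "gripper": 0},
    {"dp": [0.019, 0, -0.009], "angular": [0, 0, 0], "gripper": 0},
    {"dp": [0, 0, 0], "angular": [0, 0, 0], "gripper": 0},
  ],
)

```text
clock: 5.35
position: [0.5278, 0.2135, 0.0302]
ee_rot: [0.844, 0.049, 0.53, -0.072]
contact_force: [-3.3, -0.1, 6.8]
width: 0.0001
```

```bash
cat > lid.py <<'E'
from h import *
s=get_state();d=s['position']-T0;print(s['clock'],s['position'],'along',d@ax,'lat',d[:2]@[-ax[1],ax[0]],s['contact_force'],s['width'])
for n in('side','scene'):
    d=get_image(n);W=pts(d);hsv=cv2.cvtColor(d['image'],cv2.COLOR_BGR2HSV)
    m=(hsv[...,0]>95)&(hsv[...,0]<130)&(hsv[...,1]>90)&(np.abs(W[...,0]-.68)<.18)&(np.abs(W[...,1]-.187)<.13)&(W[...,2]>.22)
    w=W[m];print(n,m.sum(),'lid z',np.nanpercentile(w[:,2],[1,50,99]))
    cv2.imwrite(f'pics/{n}_{s["clock"]:.1f}.png',cv2.resize(d['image'][60:300,180:500],(640,480)))
E
python3 lid.py
```

```text
5.35 [0.5278261  0.21345051 0.03019787] along 0.0017201262292248882 lat 0.0007607681426547907 [-3.26214555 -0.13685087  6.82835274] 8.016872539359165e-05
side 2552 lid z [0.25581197 0.31831566 0.35337946]
scene 3034 lid z [0.24460562 0.31697014 0.35254513]
```

Emit:
arm_command(
  series=[
    {"dp": [0.02, 0, -0.009], "angular": [0, 0, 0], "gripper": 0},
    {"dp": [0.02, 0, -0.009], "angular": [0, 0, 0], "gripper": 0},
    {"dp": [0.02, 0, -0.009], "angular": [0, 0, 0], "gripper": 0},
    {"dp": [0.02, 0, -0.009], "angular": [0, 0, 0], "gripper": 0},
    {"dp": [0.02, 0, -0.009], "angular": [0, 0, 0], "gripper": 0},
    {"dp": [0.02, 0, -0.009], "angular": [0, 0, 0], "gripper": 0},
    {"dp": [0.01, 0, -0.005], "angular": [0, 0, 0], "gripper": 0},
    {"dp": [0.01, 0, -0.005], "angular": [0, 0, 0], "gripper": 0},
  ],
)

```text
clock: 6.45
position: [0.5282, 0.2135, 0.0157]
ee_rot: [0.845, 0.05, 0.527, -0.072]
contact_force: [-10.7, -0.5, 21.8]
width: -0.0002
```

```bash
python3 lid.py
```

```text
6.45 [0.528169   0.21347871 0.01568234] along 0.0020529221117982816 lat 0.0008480804860269892 [-10.65613637  -0.48526829  21.83332604] -0.00020880643662168837
side 989 lid z [0.28506557 0.37597465 0.41538555]
scene 1247 lid z [0.24391173 0.37378751 0.41508209]
```

The pedal is on its stop: the lid top is at 0.415 m and the force has risen to 22 N. I'll hold it there with a light press.

Emit:
arm_command(
  series=[
    {"dp": [0.012, 0, -0.005], "angular": [0, 0, 0], "gripper": 0},
    {"dp": [0.012, 0, -0.005], "angular": [0, 0, 0], "gripper": 0},
    {"dp": [0.012, 0, -0.005], "angular": [0, 0, 0], "gripper": 0},
    {"dp": [0.012, 0, -0.005], "angular": [0, 0, 0], "gripper": 0},
    {"dp": [0.012, 0, -0.005], "angular": [0, 0, 0], "gripper": 0},
    {"dp": [0.012, 0, -0.005], "angular": [0, 0, 0], "gripper": 0},
    {"dp": [0.012, 0, -0.005], "angular": [0, 0, 0], "gripper": 0},
    {"dp": [0.012, 0, -0.005], "angular": [0, 0, 0], "gripper": 0},
  ],
)

```text
clock: 7.55
position: [0.5281, 0.2134, 0.0158]
ee_rot: [0.85, 0.051, 0.52, -0.072]
contact_force: [-9.8, -1.0, 19.6]
width: 0.0
```

```bash
python3 lid.py
```

```text
7.55 [0.5280961  0.21342411 0.01580647] along 0.001990608577669922 lat 0.0007816544008424588 [-9.78380744 -1.03408912 19.6247992 ] 1.3862225455003584e-05
side 990 lid z [0.27925453 0.37549262 0.41447623]
scene 1240 lid z [0.24455469 0.37320974 0.41531506]
```

Emit:
arm_command(
  series=[
    {"dp": [0.012, 0, -0.005], "angular": [0, 0, 0], "gripper": 0},
    {"dp": [0.012, 0, -0.005], "angular": [0, 0, 0], "gripper": 0},
    {"dp": [0.012, 0, -0.005], "angular": [0, 0, 0], "gripper": 0},
    {"dp": [0.012, 0, -0.005], "angular": [0, 0, 0], "gripper": 0},
    {"dp": [0.012, 0, -0.005], "angular": [0, 0, 0], "gripper": 0},
    {"dp": [0.012, 0, -0.005], "angular": [0, 0, 0], "gripper": 0},
    {"dp": [0.012, 0, -0.005], "angular": [0, 0, 0], "gripper": 0},
    {"dp": [0.012, 0, -0.005], "angular": [0, 0, 0], "gripper": 0},
  ],
)

```text
clock: 8.65
position: [0.5281, 0.2135, 0.0159]
ee_rot: [0.855, 0.052, 0.512, -0.07]
contact_force: [-11.1, 0.1, 20.1]
width: -0.0002
```

```bash
python3 lid.py
```

```text
8.65 [0.52807225 0.21345752 0.01591969] along 0.001961320330812203 lat 0.0008104095732393882 [-11.12733673   0.12976826  20.135592  ] -0.00018927252143012953
side 982 lid z [0.28633909 0.37545375 0.4153059 ]
scene 1247 lid z [0.24331175 0.37361465 0.41534914]
```

Emit:
arm_command(
  series=[
    {"dp": [0.012, 0, -0.005], "angular": [0, 0.002, 0], "gripper": 0},
    {"dp": [0.012, 0, -0.005], "angular": [0, 0.002, 0], "gripper": 0},
    {"dp": [0.012, 0, -0.005], "angular": [0, 0.002, 0], "gripper": 0},
    {"dp": [0.012, 0, -0.005], "angular": [0, 0.002, 0], "gripper": 0},
    {"dp": [0.012, 0, -0.005], "angular": [0, 0.002, 0], "gripper": 0},
    {"dp": [0.012, 0, -0.005], "angular": [0, 0.002, 0], "gripper": 0},
    {"dp": [0.012, 0, -0.005], "angular": [0, 0.002, 0], "gripper": 0},
    {"dp": [0.012, 0, -0.005], "angular": [0, 0.002, 0], "gripper": 0},
  ],
)

```text
clock: 9.75
position: [0.5281, 0.2135, 0.0159]
ee_rot: [0.853, 0.053, 0.515, -0.068]
contact_force: [-10.7, 0.9, 19.1]
width: 0.0002
```

```bash
python3 lid.py; mv pics/side_9.8.png pics/open.png || ls pics
```

```text
9.75 [0.52808817 0.2134558  0.01588066] along 0.001977291993651771 lat 0.0008114828679682358 [-10.73424122   0.92010127  19.08921371] 0.00022979476779340935
side 985 lid z [0.28286688 0.3756476  0.41463933]
scene 1252 lid z [0.24307865 0.37378645 0.4153811 ]
```

View pics/open.png

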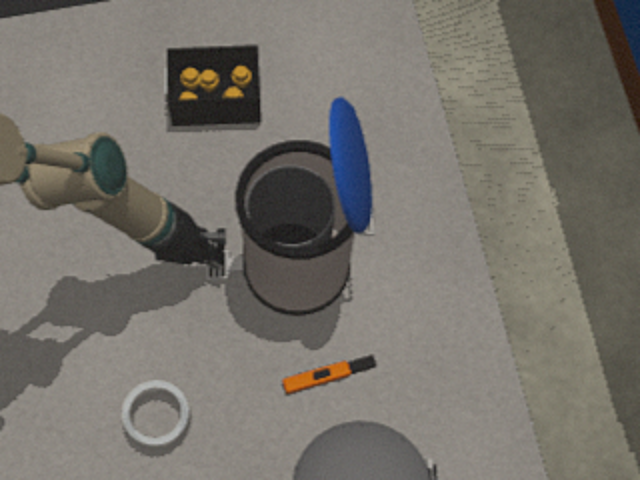

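Emit:
arm_command(
  series=[
    {"dp": [0.012, 0, -0.005], "angular": [0, 0.002, 0], "gripper": 0},
    {"dp": [0.012, 0, -0.005], "angular": [0, 0.002, 0], "gripper": 0},
    {"dp": [0.012, 0, -0.005], "angular": [0, 0.002, 0], "gripper": 0},
    {"dp": [0.012, 0, -0.005], "angular": [0, 0.002, 0], "gripper": 0},
    {"dp": [0.01, 0, -0.004], "angular": [0, 0.002, 0], "gripper": 0},
    {"dp": [0.01, 0, -0.004], "angular": [0, 0.002, 0], "gripper": 0},
    {"dp": [0.008, 0, -0.003], "angular": [0, 0.002, 0], "gripper": 0},
    {"dp": [0.006, 0, -0.002], "angular": [0, 0.002, 0], "gripper": 0},
  ],
)

```text
clock: 10.85
position: [0.528, 0.2134, 0.0162]
ee_rot: [0.85, 0.055, 0.52, -0.066]
contact_force: [-6.1, 0.7, 10.3]
width: -0.0001
```

The picture shows the lid standing fully open at (350,165), the grey lid shut and the bystanders untouched. It has been open for more than 4 s. Now I'll ease the pedal up slowly.

Emit:
arm_command(
  series=[
    {"dp": [-0.003, 0, 0.0015], "angular": [0, 0, 0], "gripper": 0},
    {"dp": [-0.004, 0, 0.002], "angular": [0, 0, 0], "gripper": 0},
    {"dp": [-0.004, 0, 0.002], "angular": [0, 0, 0], "gripper": 0},
    {"dp": [-0.004, 0, 0.002], "angular": [0, 0, 0], "gripper": 0},
    {"dp": [-0.004, 0, 0.002], "angular": [0, 0, 0], "gripper": 0},
    {"dp": [-0.004, 0, 0.002], "angular": [0, 0, 0], "gripper": 0},
    {"dp": [-0.004, 0, 0.002], "angular": [0, 0, 0], "gripper": 0},
    {"dp": [-0.004, 0, 0.002], "angular": [0, 0, 0], "gripper": 0},
  ],
)

```text
clock: 11.85
position: [0.5277, 0.2134, 0.0197]
ee_rot: [0.85, 0.055, 0.52, -0.066]
contact_force: [-1.4, 0.3, 2.7]
width: -0.0002
```

```bash
python3 lid.py
```

```text
11.85 [0.52773884 0.21343972 0.01974152] along 0.0016360693225572057 lat 0.0007349862174637824 [-1.42219562  0.28712208  2.66816015] -0.00019367004873376
side 1443 lid z [0.26379591 0.36061078 0.40586963]
scene 1782 lid z [0.24371726 0.35850345 0.40530527]
```

Emit:
arm_command(
  series=[
    {"dp": [-0.006, 0, 0.003], "angular": [0, 0, 0], "gripper": 0},
    {"dp": [-0.006, 0, 0.003], "angular": [0, 0, 0], "gripper": 0},
    {"dp": [-0.006, 0, 0.003], "angular": [0, 0, 0], "gripper": 0},
    {"dp": [-0.006, 0, 0.003], "angular": [0, 0, 0], "gripper": 0},
    {"dp": [-0.006, 0, 0.003], "angular": [0, 0, 0], "gripper": 0},
    {"dp": [-0.006, 0, 0.003], "angular": [0, 0, 0], "gripper": 0},
    {"dp": [-0.006, 0, 0.003], "angular": [0, 0, 0], "gripper": 0},
    {"dp": [-0.006, 0, 0.003], "angular": [0, 0, 0], "gripper": 0},
  ],
)

```text
clock: 12.95
position: [0.5277, 0.2135, 0.0273]
ee_rot: [0.85, 0.055, 0.52, -0.066]
contact_force: [-2.9, 0.2, 4.8]
width: 0.0002
```

```bash
python3 lid.py
```

```text
12.95 [0.52769185 0.21345623 0.02733144] along 0.0015869259170211841 lat 0.0007430861100123406 [-2.93995099  0.16236073  4.77605254] 0.0002273396985333343
side 2310 lid z [0.25990568 0.32991138 0.37144169]
scene 2764 lid z [0.24399463 0.32914685 0.3699607 ]
```

Emit:
arm_command(
  series=[
    {"dp": [-0.006, 0, 0.003], "angular": [0, 0, 0], "gripper": 0},
    {"dp": [-0.006, 0, 0.003], "angular": [0, 0, 0], "gripper": 0},
    {"dp": [-0.006, 0, 0.003], "angular": [0, 0, 0], "gripper": 0},
    {"dp": [-0.006, 0, 0.003], "angular": [0, 0, 0], "gripper": 0},
    {"dp": [-0.006, 0, 0.003], "angular": [0, 0, 0], "gripper": 0},
    {"dp": [-0.006, 0, 0.003], "angular": [0, 0, 0], "gripper": 0},
    {"dp": [-0.006, 0, 0.003], "angular": [0, 0, 0], "gripper": 0},
    {"dp": [-0.006, 0, 0.003], "angular": [0, 0, 0], "gripper": 0},
  ],
)

```text
clock: 14.05
position: [0.5285, 0.2133, 0.0367]
ee_rot: [0.851, 0.055, 0.518, -0.066]
contact_force: [-4.2, -0.5, 8.2]
width: 0.0002
```

```bash
python3 lid.py
```

```text
14.05 [0.52845482 0.21331831 0.03674132] along 0.00236225579053468 lat 0.000739754798022388 [-4.15114987 -0.48502669  8.18016923] 0.00020060532249953404
side 2892 lid z [0.24795801 0.29142173 0.31157048]
scene 3383 lid z [0.24373073 0.29019452 0.30922166]
```

Emit:
arm_command(
  series=[
    {"dp": [-0.005, 0, 0.0025], "angular": [0, 0, 0], "gripper": 0},
    {"dp": [-0.005, 0, 0.0025], "angular": [0, 0, 0], "gripper": 0},
    {"dp": [-0.005, 0, 0.0025], "angular": [0, 0, 0], "gripper": 0},
    {"dp": [-0.005, 0, 0.0025], "angular": [0, 0, 0], "gripper": 0},
    {"dp": [-0.005, 0, 0.0025], "angular": [0, 0, 0], "gripper": 0},
    {"dp": [-0.005, 0, 0.0025], "angular": [0, 0, 0], "gripper": 0},
    {"dp": [-0.005, 0, 0.0025], "angular": [0, 0, 0], "gripper": 0},
    {"dp": [-0.005, 0, 0.0025], "angular": [0, 0, 0], "gripper": 0},
  ],
)

```text
clock: 15.15
position: [0.5299, 0.2129, 0.0452]
ee_rot: [0.852, 0.055, 0.516, -0.066]
contact_force: [-0.2, 0.2, 0.1]
width: 0.0002
```

```bash
python3 lid.py
```

```text
15.15 [0.52990684 0.21291939 0.04515383] along 0.003861488069467829 lat 0.0005990308823705038 [-0.24314007  0.23248178  0.08459142] 0.0002086466776777688
side 2940 lid z [0.24623858 0.26326358 0.27136724]
scene 3392 lid z [0.24335225 0.26377256 0.27147264]
```

The force has dropped to zero and the lid is back at its shut height. I'm withdrawing up and back along the tool axis.

Emit:
arm_command(
  series=[
    {"dp": [-0.02, 0, 0], "angular": [0, 0, 0], "gripper": 0},
    {"dp": [-0.06, 0, 0], "angular": [0, 0, 0], "gripper": 0},
    {"dp": [-0.15, 0, 0], "angular": [0, 0, 0], "gripper": 0},
    {"dp": [-0.2, 0, 0], "angular": [0, 0, 0], "gripper": 0},
    {"dp": [-0.2, 0, 0], "angular": [0, 0, 0], "gripper": 0},
    {"dp": [-0.1, 0, 0], "angular": [0, 0, 0], "gripper": 0},
    {"dp": [0, 0, 0], "angular": [0, 0, 0], "gripper": 0},
    {"dp": [0, 0, 0], "angular": [0, 0, 0], "gripper": 0},
  ],
)

```text
clock: 16.25
position: [0.4872, 0.2181, 0.1258]
ee_rot: [0.852, 0.055, 0.517, -0.066]
contact_force: [0.1, -0.3, -0.4]
width: 0.0003
```

```bash
python3 lid.py; cp pics/side_16.*.png pics/end.png
```

```text
16.25 [0.48717964 0.21808342 0.12576835] along -0.03911332291582327 lat -0.0017348899529329512 [ 0.05992991 -0.326606   -0.42732007] 0.00028309188108765224
side 2942 lid z [0.24488068 0.26312021 0.27192384]
scene 3386 lid z [0.24289264 0.26389615 0.27127056]
```

View pics/end.png

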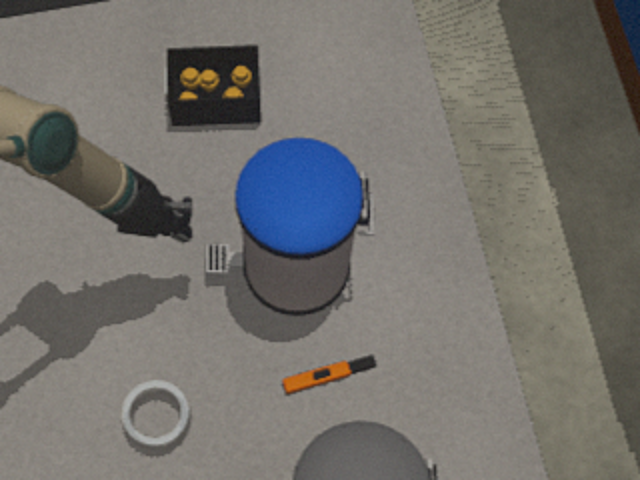

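The lid is shut and the pedal is back at rest at (216,258). The gripper is clear of the bin, and the roll, knife, grey bin and picking bin have not moved. Handing in.

```bash
python3 -c "
from rig import *
print(sign_off())"
```

```text
the job is handed in; nothing more can be done
None
```

I pressed the blue-lidded bin's pedal to its stop and held the lid fully open for about 4 s. I then eased the pedal up over about 4 s, backed the arm off and handed the job in; no verdict came back.

- **Open:** the top of the lid measured 0.415 m above the bench at each of the four readings during the hold, matching the full-open height given. The tool felt about 20 N upwards against the stop.
- **Closing:** the tread rose at no more than about 10 mm/s by the readings taken each second, below the 15 mm/s given as soft. I did not measure the lid's speed directly.
- **End:** the lid top was back at 0.271 m, about its shut height. The force on the tool was about zero and the gripper was clear of everything.
- **Bystanders:** in the last picture the tape roll, knife and picking bin looked unmoved and the grey lid shut. The carton was outside that picture and I did not check it again, but the arm never went near it.

No check failed. The one irregularity was the gripper's lean creeping from about 25 to 28 degrees during the hold, and I corrected for it.

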